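# Finish the small relay enclosure

### The job

Push the loose white conduit tube into the push-fit entry (green nut) on the side of the grey enclosure, past the seal until it bottoms fully home, and put one amber relay upright into each of the two square pockets in its white socket block, seated right down. Let go of everything, and leave the other things on the table where they lie.

Things in the scene. Friction and masses are not known exactly. Their poses are not given: they have to be found in the camera images.
- enclosure: Open grey enclosure lying on its back, fixed to the table, yaw varies: 150 (its x) by 200 (its y) by 55 mm high. Origin: centre of its underside; z up. The push-fit entry sticks 49 mm out of its -y wall, so the tube is pushed in along its +y. In its middle stands a white socket block 66 by 152 mm, top 50 mm above the table, with two square pockets 90 mm apart along y.
- entry_mouth (a point): Centre of the open mouth of the white push-fit entry, 36 mm above the table, at (0, -149, 36) mm in the enclosure, axes alike: the level bore runs along +y, 47 mm deep to its rigid floor. The mouth flares from 33 mm to the 27 mm bore within 7 mm. Outside: 42 mm diameter at the mouth, 36 mm behind it, a green nut of about 56 mm 13 to 31 mm behind it.
- seal (a point): Centre of the sprung seal inside the green nut, 22 mm behind the mouth, at (0, -127, 36) mm in the enclosure, axes alike. It resists the tube from about 18 mm behind the mouth on: about 8 to 15 N to pass it, then 3 to 8 N until the tube bottoms. Its friction then keeps the tube in.
- tube_home (a point): Where the centre of the tube lies when the tube is fully home: on the bore axis, 28 mm outside the mouth, at (0, -177, 36) mm in the enclosure. Axes as the enclosure.
- pocket_a (a point): Centre of the mouth of one pocket, level with the socket block's top, 50 mm above the table, at (0, -45, 50) mm in the enclosure; axes as the enclosure. The pocket is 41 by 41 mm, square to the enclosure, 25 mm deep (floor 25 mm above the table). A seated relay has its centre 12.5 mm above this point and its top at 100 mm above the table.
- pocket_b (a point): The same for the other pocket, at (0, +45, 50) mm in the enclosure.
- tube_mid (a point): Centre of the loose rigid white tube, 150 mm long, 25 mm in diameter, about 70 g, both ends alike. Its y axis is the tube's axis (x, z may be rolled about it). Thin blue rings 28 mm either side of the centre mark the depth: fully home, a ring is level with the mouth. Starts level in the wooden cradle, axis 36 mm above the table; lifts straight up; the middle 80 mm are free for fingers.
- cradle: Wooden cradle, 44 by 116 mm, fixed, with two saddles 50 mm either side of the centre along its y, their lips 34.5 mm high and 44 mm across; between the saddles the base is only 6 mm high. Origin: centre of its underside. The tube lies along its y.
- relay_a_mid (a point): Centre of one loose plug-in relay: upright amber block with black foot and red tag on top, 36 by 36 mm, 75 mm tall, about 120 g, foot narrowed to 33 mm over the lowest 8 mm. Centre 37.5 mm above its underside; z up, x and y square to its sides. Starts upright on the table. Either relay may go into either pocket, any way round.
- relay_b_mid (a point): The other relay, the same in all respects.
- meter: Bystander: red multimeter lying on its back, 75 by 150 by 34 mm; origin under its centre.
- screwdriver: Bystander: screwdriver lying on the table; origin under its middle.
- tape: Bystander: flat roll of black tape, diameter 68 mm, 19 mm high; origin under its centre.
- tub: Bystander: open black plastic tub, 120 by 160 by 50 mm; origin under its centre.
- bowl: Bystander: pale translucent plastic bowl, diameter 150 mm, 75 mm high; origin under its centre.
- elbow: Bystander: white conduit elbow, about 60 by 60 by 33 mm; origin at its underside.
Things that resemble listed ones, but are neither listed nor needed, are in the scene too. What is meant by the part that bears tube_mid is not black, pink or turquoise, and is the larger of those in its own colour.

How it is judged (in metres and radians):
At the end, for the whole second after the job is handed in: Tube fully home in the entry: centre within 4 mm along the bore, 6 mm sideways, 7 mm in height, 0.09 rad of the bore's direction. One relay in each pocket: within 6 mm of its centre, seated within 3 mm, tilt under 0.08 rad. All at rest (x of tube_mid in the frame of enclosure between -0.006 and 0.006 m and y of tube_mid in the frame of enclosure between -0.181 and -0.173 m and z of tube_mid in the frame of enclosure between 0.029 and 0.043 m and angle between the y axis of tube_mid and the y axis of enclosure, either way round below 0.09 rad and ((x of relay_a_mid in the frame of enclosure between -0.006 and 0.006 m and y of relay_a_mid in the frame of enclosure between -0.051 and -0.039 m and z of relay_a_mid in the frame of enclosure between 0.0595 and 0.0655 m and angle between each of relay_a_mid, relay_b_mid's own z axis and vertical below 0.08 rad and x of relay_b_mid in the frame of enclosure between -0.006 and 0.006 m and y of relay_b_mid in the frame of enclosure between 0.039 and 0.051 m and z of relay_b_mid in the frame of enclosure between 0.0595 and 0.0655 m) or (x of relay_b_mid in the frame of enclosure between -0.006 and 0.006 m and y of relay_b_mid in the frame of enclosure between -0.051 and -0.039 m and z of relay_b_mid in the frame of enclosure between 0.0595 and 0.0655 m and angle between each of relay_b_mid, relay_a_mid's own z axis and vertical below 0.08 rad and x of relay_a_mid in the frame of enclosure between -0.006 and 0.006 m and y of relay_a_mid in the frame of enclosure between 0.039 and 0.051 m and z of relay_a_mid in the frame of enclosure between 0.0595 and 0.0655 m)) and linear speed of each of tube, relay_a, relay_b below 0.02 m/s); the robot touches nothing.
It fails at once if a bystander (meter, screwdriver, tape, tub, bowl or elbow) is moved more than 30 mm (distance of any of meter, screwdriver, tape, tub, bowl, elbow from where it was at the start of the episode above 0.03 m).
It also fails if it takes over 61 s, if anything falls off the work surface, if the arm or the gripper's body presses on something with over 40 N, if the wrist force passes 120 N, or if a joint passes its speed limit or range.

### The arm

A 6-joint arm with a two-finger parallel gripper is mounted at the origin on the work surface. World frame = base frame: x ahead of the robot, y to its left, z up, the work surface at z = 0. Lengths are in mm, angles in rad, forces in N, time in s.
With the tool pointing down it reaches from about 350 to 725 mm from the base axis. Payload 6 kg.
Tool frame: the origin (TCP) lies at the very end of the fingers, on their centre line; the grasp point (between the pads) lies ctrl.hold_point_z behind it (ctrl.hold_point_z is the distance from the TCP to the grasp point, in mm); x points along the fingers, z is the direction in which the jaws open and shut, and the axes are right-handed (so a half turn about x gives the same grasp; the last joint's range is limited). The gripper opens to 85 mm and grips with 20 to 120 N. Pads are 22 mm wide; open, the fingers measure 114 mm over their backs; the gripper's body (76 mm by 85 mm) begins 54 mm behind the grasp point. The pads swing forward as they close: fully open they stand 13 mm farther back than shut.
Start: joints at [-0.943, 0.04, 0.085, 0, -1.615, -0.334], TCP at [173.763, -574.263, 209.961] pointing down, gripper open.
Joint ranges: [-2.56, 2.56], [-1.29, 2.01], [-1.08, 1.49], [-3.29, 1.98], [-2.81, -0.18], [-2.99, 2.99]. Speed limits (rad/s): [2.57, 2.57, 3.01, 3.14, 3.14, 3.14].

### API

Orientations are given as [roll, pitch, yaw] about the fixed x, y, z axes, in that order (R = Rz(yaw) Ry(pitch) Rx(roll)).
In Python, from plant import ctrl, viewer gives the robot as it stands.
- The arm moves only by the tool send_rows, never from a script. Its arguments are lists of equal length, an entry for each row: "claw": the opening, from 0 (shut) to 1 (fully open); "travel": the shift along the tool's x, y, z in cm, a list of three; "turn": the turn, a rotation vector about the tool's x, y, z in degrees, a list of three. A call has 1 to 10 rows; each row shifts and turns the commanded pose from where the row before left it, along the tool's axes as they then stand; what a row does not reach is not made up. A row lasts 1/12 s, in which the tool goes at most 41.7 mm and 7.16 degrees, less where a joint would pass 70% of its speed; a pose out of reach is approached as far as the arm can. A call is refused whole if a number of a shift passes 4.17 or a number of a turn 7.16, either way. A call with a gripper value outside its range is refused whole. The fingers move at their own pace and stop on an object; the grip force is fixed at half the most. Time passes only in rows, so rows that do not move let the fingers close. It gives the time, the measured TCP pose, the force and the opening at its end, in the units of the state.
- ctrl.get_obs(): the state, without advancing time (a new reading comes with each control period).
- viewer.read_camera(name): name is "side" or "top"; returns a dict with "image" (384x512x3 uint8, blue, green, red), "camera_matrix" (3x3 intrinsics, pixels), "xyz" and "orientation" of the camera in the world. Camera axes: x right, y down, z forward; pixel columns grow to the right and rows downward; lengths in mm; the calibration is good to about 2 mm. A picture is of the moment at which its call begins. There is no depth.
- ctrl.job_done(): hands the job in, once; it reports no verdict.
The state is a dict: "clock": time; "q": joint angles; "joint_velocities": joint speeds; "tau": joint torques, N m; "eef_pos": TCP position; "tcp_rot": TCP orientation; "force": force on the tool from outside, world axes, zero at the start; "ft_torque": the same for the moment, N m; "width": finger opening in mm.
Only numpy, scipy, OpenCV 4.12 (cv2) and the standard library are available. Lean on these libraries where they do the work, as an engineer would, in place of code of your own. Each camera call takes 0.05 s, during which the arm holds its last target. There are 200 camera calls.

## Working session

There is one attempt and no reset: what is moved stays moved. The work goes in short steps, Python scripts to look and compute and a tool call to move; the robot and the scene stay as the last step left them, time stands still between calls to the robot, and variables do not carry over. Pictures are saved under pics/ and viewed, about 8 in all and at most 12, crops included, and the job is handed in when it is done.

Besides the shell and the picture viewer there is one more tool, called after "Emit:" as name(argument=value, ...) on one line, values as JSON. send_rows: Moves the arm, as the interface text tells. Its arguments: {"type":"object","properties":{"claw":{"type":"array"},"travel":{"type":"array"},"turn":{"type":"array"}},"required":["claw","travel","turn"]}

```bash
ls; mkdir -p pics; python3 - <<'E'
from plant import ctrl, viewer
import cv2
print(ctrl.get_obs(), ctrl.hold_point_z)
for n in("top","side"):
    r=viewer.read_camera(n); cv2.imwrite(f"pics/{n}0.png",cv2.resize(r["image"],(800,600),interpolation=cv2.INTER_CUBIC)); cv2.imwrite(f"pics/{n}0_raw.png",r["image"])
    print(n,r["camera_matrix"],r["xyz"],r["orientation"])
E
```

```text
pics
{'clock': 0.0, 'q': array([-9.43313190e-01,  4.08152458e-02,  8.38305980e-02, -4.87445363e-04,
       -1.61549013e+00, -3.33678334e-01]), 'joint_velocities': array([ 0.00052629,  0.00138144, -0.00129719, -0.00018203, -0.00045731,
       -0.00063325]), 'tau': array([-1.69493283e-04, -3.68205392e+01,  3.47413051e+01,  6.93249598e+00,
       -5.41976216e-03, -2.62720431e-05]), 'eef_pos': array([ 173.72922988, -573.9237003 ,  208.9831718 ]), 'tcp_rot': array([0.05128651, 1.56904866, 1.91590901]), 'force': array([-0.28216372,  0.63671879,  0.61119845]), 'ft_torque': array([ 0.00723006,  0.02539606, -0.03868191]), 'width': 85.27237213012963} 18.700000000000003
top [[473.18815382   0.         256.79969002]
 [  0.         473.18815382 195.86300148]
 [  0.           0.           1.        ]] [ 465.58528686  -36.21179271 1473.41992441] [-3.08557731 -0.01075816 -1.55826913]
side [[442.93120507   0.         264.16663661]
 [  0.         442.93120507 187.02772741]
 [  0.           0.           1.        ]] [ 115.08899145 1071.88213045  764.87304275] [-2.12185017 -0.01956746 -2.74599552]
```

View pics/top0.png

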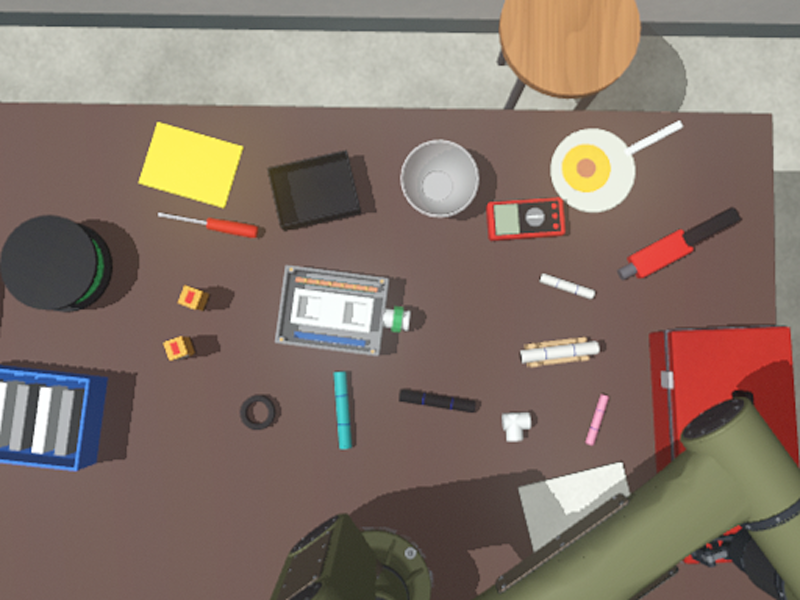

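View pics/side0.png

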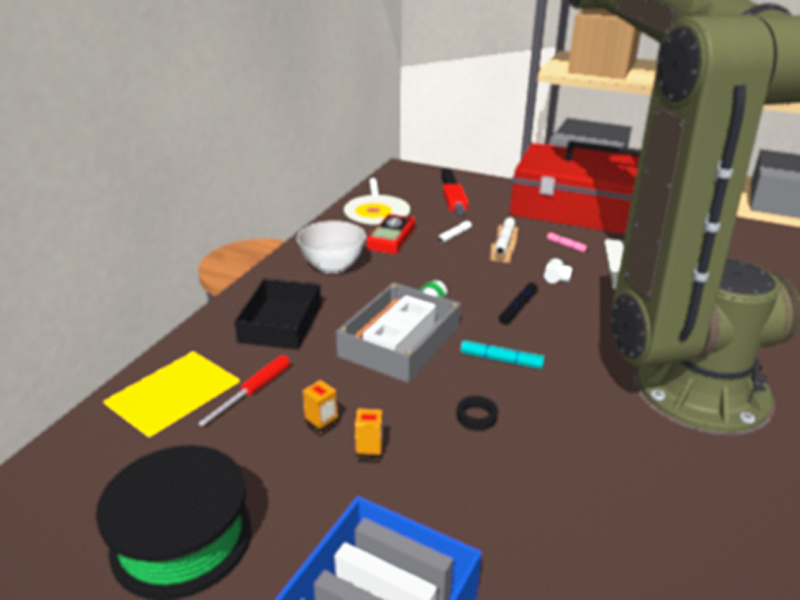

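```bash
cat > h.py <<'E'
import numpy as np, cv2
from scipy.spatial.transform import Rotation as R
def cam(r):
    return r["camera_matrix"], R.from_euler("xyz",r["orientation"]).as_matrix(), np.array(r["xyz"])
def ray(c,uv,z):
    K,Rm,t=c; uv=np.atleast_2d(uv).astype(float)
    d=(np.c_[uv,np.ones(len(uv))]@np.linalg.inv(K).T)@Rm.T
    return t+d*((z-t[2])/d[:,2])[:,None]
def proj(c,P):
    K,Rm,t=c; p=((np.atleast_2d(P)-t)@Rm)@K.T
    return p[:,:2]/p[:,2:]
def crop(im,x0,y0,w,h,s):
    return cv2.resize(im[y0:y0+h,x0:x0+w],None,fx=s,fy=s,interpolation=cv2.INTER_CUBIC)
E
python3 - <<'E'
from h import *
from plant import viewer
r=viewer.read_camera("top"); c=cam(r); im=r["image"]
# crop raw: enclosure 170..265,165..230 ; tube 325..390,210..240 ; relays 100..140,180..235
a=crop(im,170,166,100,64,8)
b=crop(im,328,208,60,34,8); d=crop(im,100,180,36,52,5)
out=np.zeros((512+272,800,3),np.uint8); out[:512,:]=a; out[512:,:480]=b; out[512:512+260,490:670]=d
cv2.imwrite("pics/z1.png",cv2.resize(out,None,fx=.76,fy=.76))
hsv=cv2.cvtColor(im,cv2.COLOR_BGR2HSV)
def comps(m,z,box,minA=6):
    n,l,s,ce=cv2.connectedComponentsWithStats(m.astype(np.uint8))
    for i in range(1,n):
        if s[i,4]>=minA and box[0]<ce[i,0]<box[2] and box[1]<ce[i,1]<box[3]:
            pts=np.argwhere(l==i)[:,::-1].astype(np.float32)
            w=ray(c,pts,z); rect=cv2.minAreaRect(w[:,:2].astype(np.float32))
            print(ce[i].round(1),s[i,4],ray(c,ce[i],z).round(1),np.round(rect[0],1),np.round(rect[1],1),round(rect[2],1))
H,S,V=cv2.split(hsv)
print("red tags");comps(((H<8)|(H>172))&(S>150)&(V>120),75,(100,180,136,232))
print("amber");comps((H>=9)&(H<25)&(S>150)&(V>120),75,(100,180,136,232))
print("tube");comps((S<40)&(V>170),36,(328,208,388,240))
print("block");comps((S<40)&(V>170),50,(180,170,250,230))
print("green");comps((H>45)&(H<85)&(S>100),36,(245,190,265,215),3)
E
```

```text
red tags
[121.  189.9] 25 [[556.6 351.   75. ]] [556.8 351.3] [10.3 19.5] 73.2
[111.6 222.5] 28 [[460.1 375.7  75. ]] [460.3 375.6] [20.5 10.1] 20.0
amber
[122.  189.7] 115 [[557.1 348.2  75. ]] [556.6 349. ] [37.3 35.4] 72.3
[113.5 221.9] 85 [[462.  370.4  75. ]] [460.4 373.7] [34.7 36. ] 20.0
tube
[357.7 224.8] 393 [[ 462.3 -358.5   36. ]] [ 462.5 -359.7] [ 24.1 152.8] 7.8
block
[218.8 178.7] 74 [[595.9  64.7  50. ]] [595.7  62.5] [136.9   5.1] 83.4
[213.6 200.5] 1389 [[529.8  79.1  50. ]] [525.7  74.7] [179.5  96. ] 79.0
[219.5 186. ] 22 [[573.9  62.3  50. ]] [573.9  62.3] [63.5  2.6] 83.6
[243.3 188.1] 19 [[568.5  -9.4  50. ]] [570.3  -7.1] [ 9.1 21.1] 0.8
[234.5 188. ] 6 [[568.4  17.   50. ]] [568.4  17. ] [ 0.  15.1] 0.8
[248.  202.9] 66 [[524.1 -24.3  50. ]] [524.  -23.7] [20.  31.1] 82.7
[238.9 225.7] 7 [[455.2   2.2  50. ]] [455.8   3.3] [ 3. 15.] 0.7
green
[254.  204.1] 74 [[521.3 -42.6  36. ]] [521.5 -42.7] [14.7 44.5] 83.6
```

View pics/z1.png

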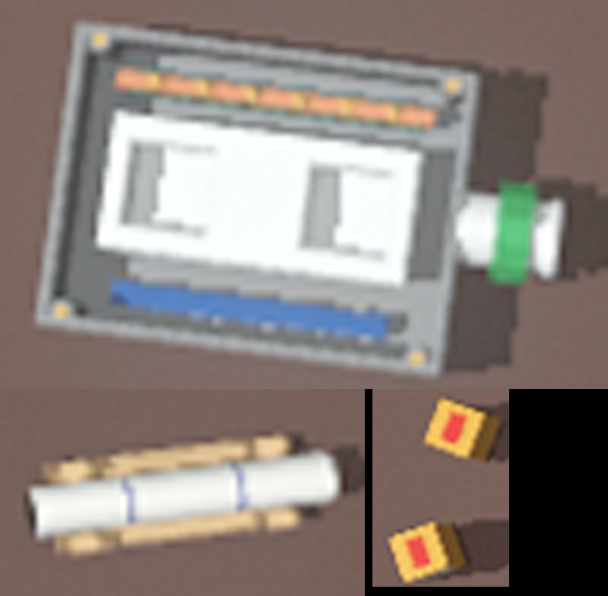

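```bash
python3 - <<'E'
from h import *
from plant import viewer
from scipy.optimize import least_squares
r=viewer.read_camera("top"); c=cam(r)
raw=lambda p,x0,y0:np.array([x0,y0])+(np.array(p)+.5)/6.08-.5
rim=ray(c,raw([(78,22),(478,72),(438,375),(38,324)],170,166),55)[:,:2]
blk=ray(c,raw([(113,113),(421,152),(404,283),(97,245)],170,166),50)[:,:2]
# -y toward image right; x up -> TL=(+75,+100) if yaw~0
L=lambda a,b:np.array([(a,b),(a,-b),(-a,-b),(-a,b)],float)
def fit(P,Q):
    f=lambda v:(Q@np.array([[np.cos(v[2]),np.sin(v[2])],[-np.sin(v[2]),np.cos(v[2])]])+v[:2]-P).ravel()
    s=least_squares(f,[530,70,0]); return s.x,s.fun
for P,Q in((rim,L(75,100)),(blk,L(33,76)),(np.r_[rim,blk],np.r_[L(75,100),L(33,76)])):
    v,e=fit(P,Q); print(v.round(4),e.round(1))
y=v[2];X=np.array([np.cos(y),np.sin(y)]);Y=np.array([-np.sin(y),np.cos(y)])
for n,q in(("mouth",-149),("nut",-127),("home",-177),("a",-45),("b",45)): print(n,(v[:2]+q*Y).round(1))
# tube ends / rings, crop2 at y=512*.76=389
t=ray(c,raw(np.array([(40,510),(333,476),(129,500),(240,487)])-[0,389],328,208),40); print(t.round(1),np.linalg.norm(t[0]-t[1]))
# side view checks of red tags
s=viewer.read_camera("side");cs=cam(s);h=cv2.cvtColor(s["image"],cv2.COLOR_BGR2HSV);H,S,V=cv2.split(h)
m=((H<8)|(H>172))&(S>150)&(V>100)
n,l,st,ce=cv2.connectedComponentsWithStats(m.astype(np.uint8))
for i in range(1,n):
    if 185<ce[i,0]<260 and 240<ce[i,1]<275: print(ce[i],st[i,4],ray(cs,ce[i],75).round(1))
print("proj b pocket etc side",proj(cs,[[*(v[:2]+q*Y),50] for q in(-45,45)]).round(1))
E
```

```text
[ 5.367855e+02  8.366940e+01 -1.130000e-01] [-0.1  0.4 -0.5 -0.2  0.3 -1.   0.3  0.8]
[ 5.368586e+02  8.375260e+01 -1.109000e-01] [-0.1 -1.   0.4  0.7 -0.2  0.6 -0.2 -0.3]
[ 5.36822e+02  8.37110e+01 -1.12300e-01] [-0.1  0.5 -0.4 -0.2  0.4 -1.   0.2  0.8 -0.  -1.1  0.3  0.6 -0.3  0.6
 -0.1 -0.3]
mouth [520.1 -64.3]
nut [522.6 -42.5]
home [517.  -92.2]
a [531.8  39. ]
b [541.9 128.4]
[[ 453.3 -286.1   40. ]
 [ 472.1 -432.5   40. ]
 [ 458.9 -330.5   40. ]
 [ 466.  -386.    40. ]] 147.58101386251167
[204.11764706 249.41176471] 17 [[556.4 355.7  75. ]]
[235.5 266.5] 16 [[460.9 379.9  75. ]]
proj b pocket etc side [[264.  195.7]
 [248.6 210.5]]
```

```bash
cat >> h.py <<'E'
def plan(targets, start=None):
    """targets: (x,y,z,jaw angle rad). Prints turn (tool deg) first, then travel (cm, axes after the turn)."""
    if start is None:
        from plant import ctrl
        o=ctrl.get_obs(); p=np.array(o["eef_pos"]); M=R.from_euler("xyz",o["tcp_rot"]).as_matrix()
        print("t",round(o["clock"],2),"pos",p.round(1),"jaw",round(float(np.arctan2(M[1,2],M[0,2])),4),"axis",M[:,0].round(4),"F",o["force"].round(1),"w",round(o["width"],1),"q",o["q"].round(2))
    for x,y,z,j in targets:
        c=[]
        for k in(0,np.pi):
            zc=np.array([np.cos(j+k),np.sin(j+k),0]); xc=np.array([0,0,-1.]); T=np.c_[xc,np.cross(zc,xc),zc]
            c.append((R.from_matrix(M.T@T).magnitude(),k,T))
        _,_,T=min(c,key=lambda a:a[0])
        t=R.from_matrix(M.T@T).as_rotvec(degrees=True); d=T.T@(np.array([x,y,z])-p)/10
        print("turn",t.round(2),"travel",d.round(2)); p=np.array([x,y,z],float);M=T
E
python3 - <<'E'
from h import *
plan([(462.5,-358.5,120,.127),(462.5,-358.5,17.5,.127)])
E
```

```text
t 0.25 pos [ 173.7 -574.1  209.5] jaw 1.8646 axis [-3.e-04  8.e-04 -1.e+00] F [ 0.3  0.1 -0.5] w 85.5 q [-0.94  0.04  0.08 -0.   -1.62 -0.33]
turn [-8.044e+01  4.000e-02  3.000e-02] travel [  8.95 -17.73 -31.37]
turn [0. 0. 0.] travel [10.25  0.    0.  ]
```

Emit:
send_rows(claw=[1,1,1,1,1,1,1,1,1,1], travel=[[0,0,0],[0,0,0],[0,0,0],[0,0,0],[0,0,0],[0,0,0],[0,0,0],[0,0,0],[0,0,0],[0,0,0]], turn=[[-7,0,0],[-7,0,0],[-7,0,0],[-7,0,0],[-7,0,0],[-7,0,0],[-7,0,0],[-7,0,0],[-7,0,0],[-7,0,0]])

```text
clock: 1.08
eef_pos: [173.8, -574.2, 209.8]
tcp_rot: [-1.231, 1.57, 1.862]
force: [-0.7, -0.1, 0.6]
width: 85.8
```

Emit:
send_rows(claw=[1,1,1,1,1,1,1,1,1,1], travel=[[0,0,0],[0,0,0],[0,-2,-3.5],[0,-2,-3.5],[0,-2,-3.5],[0,-2,-3.5],[0,-2,-3.5],[0,-2,-3.5],[1,-2,-3.5],[1,-2,-3.5]], turn=[[-5.2,0,0],[-5.2,0,0],[0,0,0],[0,0,0],[0,0,0],[0,0,0],[0,0,0],[0,0,0],[0,0,0],[0,0,0]])

```text
clock: 1.92
eef_pos: [433.0, -378.9, 190.6]
tcp_rot: [2.618, 1.569, -0.397]
force: [0.5, -0.9, 0.3]
width: 85.3
```

```bash
python3 - <<'E'
from h import *
plan([(462.5,-358.5,120,.127),(462.5,-358.5,17.5,.127)])
E
```

```text
t 1.92 pos [ 433.  -378.9  190.6] jaw -3.0152 axis [ 1.8e-03 -7.0e-04 -1.0e+00] F [ 0.5 -0.9  0.3] w 85.3 q [-0.37 -0.03 -0.02  0.   -1.58  0.5 ]
turn [-0.03 -0.1  -0.06] travel [ 7.06 -1.65 -3.18]
turn [0. 0. 0.] travel [10.25  0.    0.  ]
```

Emit:
send_rows(claw=[1,1,1,1,1,1], travel=[[2.3,-0.8,-1.6],[2.3,-0.8,-1.6],[2.4,0,0],[2,0,0],[0,0,0],[0,0,0]], turn=[[0,0,0],[0,0,0],[0,0,0],[0,0,0],[0,0,0],[0,0,0]])

```text
clock: 2.42
eef_pos: [460.5, -360.2, 99.4]
tcp_rot: [-0.345, 1.568, 2.923]
force: [0.4, 0.2, 1.3]
width: 85.4
```

```bash
python3 - <<'E'
from h import *
from plant import viewer
plan([(462.5,-358.5,17.5,.127)])
r=viewer.read_camera("top");s=viewer.read_camera("side")
a=crop(r["image"],310,195,100,75,6); b=crop(s["image"],290,125,66,100,4.5)
out=np.zeros((450,900,3),np.uint8); out[:,:600]=a; out[:450,600:897]=b
cv2.imwrite("pics/g1.png",cv2.resize(out,(800,400)))
E
```

```text
t 2.42 pos [ 460.5 -360.2   99.4] jaw -3.0152 axis [-2.3e-03  5.0e-04 -1.0e+00] F [0.4 0.2 1.3] w 85.4 q [-0.32  0.02 -0.14  0.   -1.42  0.45]
turn [-0.04  0.13  0.05] travel [ 8.19 -0.15 -0.22]
```

View pics/g1.png

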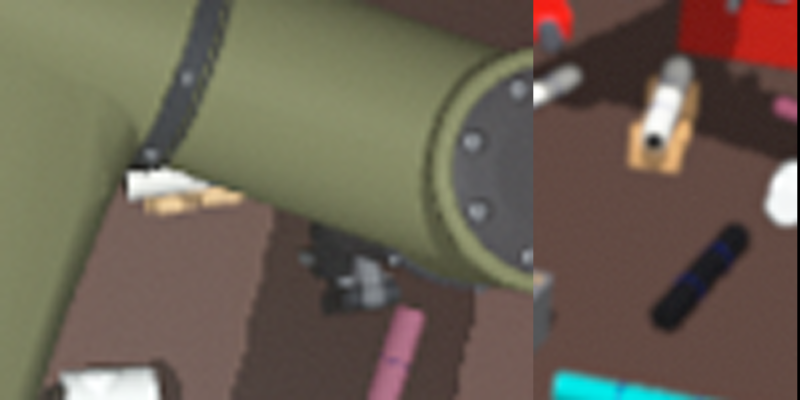

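```bash
python3 - <<'E'
from h import *
from plant import viewer,ctrl
r=viewer.read_camera("top");s=viewer.read_camera("side");c,d=cam(r),cam(s)
p=ctrl.get_obs()["eef_pos"]
print(proj(c,[p,p+[0,0,80],[173.7,-574,209],[173.7,-574,290],[462.5,-358.5,36],[0,0,0]]),proj(d,[p,p+[0,0,80],[462.5,-358.5,36],[0,0,0]]))
a=crop(r["image"],256,150,256,234,1.6); b=crop(s["image"],256,0,256,234,1.6)
cv2.imwrite("pics/g2.png",np.hstack([a,b])[:,:800])
E
```

```text
[[363.71738327 225.1159175 ]
 [370.64088525 225.28399532]
 [453.60088885 335.4838854 ]
 [467.54971545 343.29683898]
 [357.72601172 224.74366947]
 [237.83662618 374.98785893]] [[325.26352461 133.00496924]
 [327.36453996 112.04260431]
 [323.2220495  149.77096081]
 [448.63744345 247.58949303]]
```

View pics/g2.png

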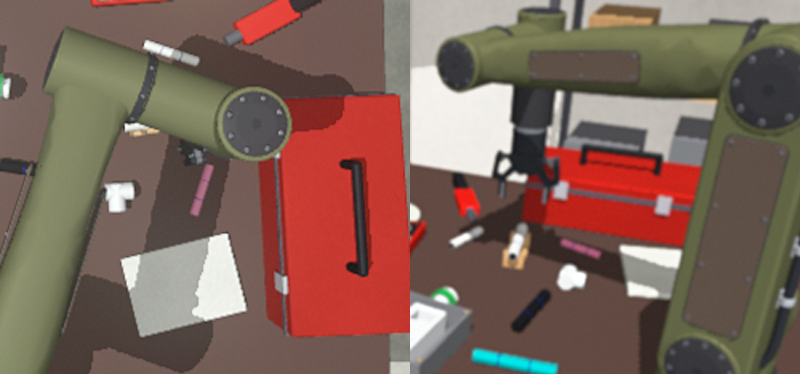

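```bash
python3 - <<'E'
from h import *
from plant import viewer,ctrl
r=viewer.read_camera("top");s=viewer.read_camera("side");c,d=cam(r),cam(s)
p=ctrl.get_obs()["eef_pos"]
def mk(im,cm,x0,y0,w,h,k):
    a=crop(im,x0,y0,w,h,k)
    for q,col in((p,(0,0,255)),(p+[42,5,13],(255,0,0)),(p+[-42,-5,13],(255,0,0)),(p+[0,0,73],(0,255,255)),((462.5,-358.5,36),(0,255,0)),((453.3,-286,36),(0,255,0))):
        u=(proj(cm,[q])[0]-[x0,y0]+.5)*k; cv2.circle(a,tuple(int(v) for v in u),3,col,-1)
    return a
cv2.imwrite("pics/g3.png",np.hstack([mk(s["image"],d,280,60,80,110,5),mk(r["image"],c,335,190,70,110,5)]))
E
```

```text
(no output)
```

View pics/g3.png

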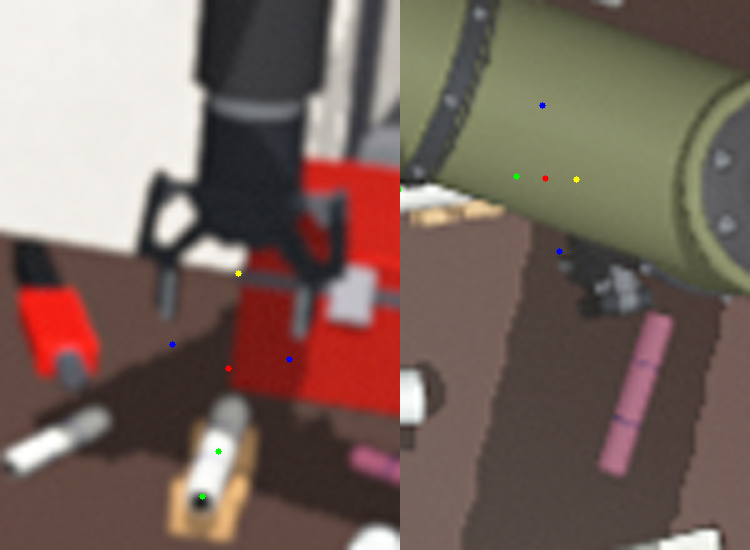

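Emit:
send_rows(claw=[1,1,1,1], travel=[[3.2,-0.15,-0.2],[3,0,0],[0,0,0],[0,0,0]], turn=[[0,0,0],[0,0,0],[0,0,0],[0,0,0]])

```text
clock: 3.05
eef_pos: [461.9, -358.5, 37.4]
tcp_rot: [-0.361, 1.568, 2.907]
force: [-0.4, -0.3, 1.1]
width: 85.5
```

```bash
cat >> h.py <<'E'
def mark(im,cm,x0,y0,w,h,k,pts):
    a=crop(im,x0,y0,w,h,k)
    for q,col in pts:
        u=(proj(cm,[q])[0]-[x0,y0]+.5)*k; cv2.circle(a,tuple(int(v) for v in u),2,col,-1)
    return a
E
python3 - <<'E'
from h import *
from plant import viewer,ctrl
plan([(462.5,-358.5,17.5,.127)])
r=viewer.read_camera("top");s=viewer.read_camera("side");c,d=cam(r),cam(s)
p=ctrl.get_obs()["eef_pos"]
P=[(p,(0,0,255)),(p+[42,5,13],(255,0,0)),(p+[-42,-5,13],(255,0,0))]
cv2.imwrite("pics/g4.png",np.hstack([mark(s["image"],d,285,80,75,90,6,P),mark(r["image"],c,340,200,55,90,6,P)]))
E
```

```text
t 3.05 pos [ 461.9 -358.5   37.4] jaw -3.0154 axis [-2.9e-03  7.0e-04 -1.0e+00] F [-0.4 -0.3  1.1] w 85.5 q [-0.32  0.05 -0.22  0.   -1.3   0.44]
turn [-0.05  0.16  0.06] travel [ 1.99  0.   -0.06]
```

View pics/g4.png

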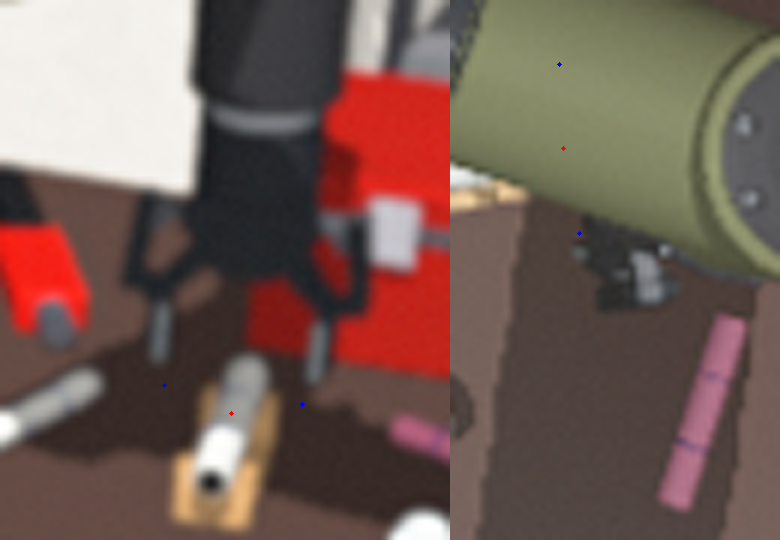

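Emit:
send_rows(claw=[1,0.6,0.5,0.5,0.5,0.5,0.5,0.5], travel=[[1,0,0],[0,0,0],[0,0,0],[0,0,0],[0,0,0],[0,0,0],[0,0,0],[0,0,0]], turn=[[0,0.1,0],[0,0,0],[0,0,0],[0,0,0],[0,0,0],[0,0,0],[0,0,0],[0,0,0]])

```text
clock: 3.82
eef_pos: [463.0, -358.7, 28.1]
tcp_rot: [3.111, 1.569, 0.095]
force: [-0.4, -0.4, -0.0]
width: 42.6
```

```bash
python3 - <<'E'
from h import *
from plant import viewer,ctrl
plan([(462.5,-358.5,17.5,.127)])
r=viewer.read_camera("top");s=viewer.read_camera("side");c,d=cam(r),cam(s)
p=ctrl.get_obs()["eef_pos"]
P=[(p,(0,0,255)),(p+[22,3,3],(255,0,0)),(p+[-22,-3,3],(255,0,0)),((462.5,-358.5,36),(0,255,0))]
cv2.imwrite("pics/g5.png",np.hstack([mark(s["image"],d,295,105,55,60,9,P),mark(r["image"],c,340,200,45,90,6,P)]))
E
```

```text
t 3.82 pos [ 463.  -358.7   28.1] jaw -3.0153 axis [ 1.8e-03  2.0e-04 -1.0e+00] F [-0.4 -0.4 -0. ] w 42.6 q [-0.32  0.06 -0.23 -0.   -1.28  0.44]
turn [-0.04 -0.11 -0.  ] travel [ 1.06 -0.02  0.05]
```

View pics/g5.png

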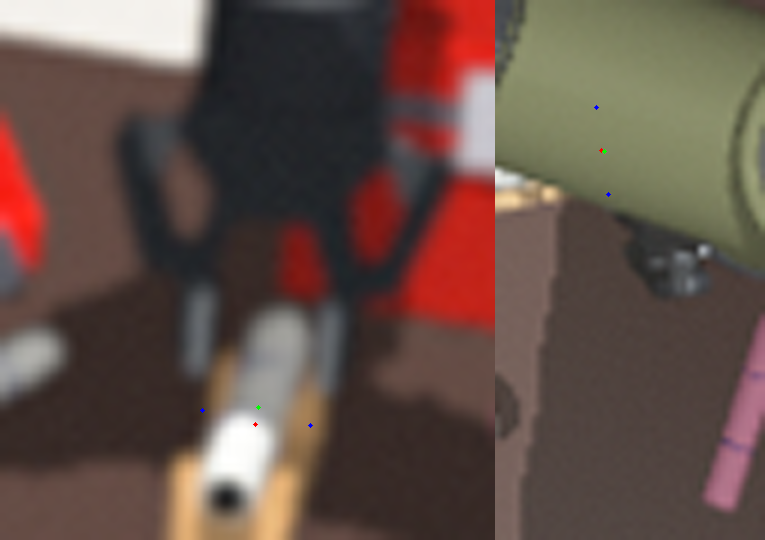

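Emit:
send_rows(claw=[0.5,0.5,0.5,0,0,0,0,0,0,0], travel=[[1.0,0,0],[0.6,0,0],[0,0,0],[0,0,0],[0,0,0],[0,0,0],[0,0,0],[0,0,0],[0,0,0],[0,0,0]], turn=[[0,0,0],[0,0,0],[0,0,0],[0,0,0],[0,0,0],[0,0,0],[0,0,0],[0,0,0],[0,0,0],[0,0,0]])

```text
clock: 4.75
eef_pos: [462.9, -358.6, 12.0]
tcp_rot: [-3.088, 1.569, 0.18]
force: [-0.5, -0.5, -1.2]
width: 22.9
```

Emit:
send_rows(claw=[0,0,0,0,0,0,0,0], travel=[[0,0,0],[-1,0,0],[-2,0,0],[-2,0,0],[0,0,0],[0,0,0],[0,0,0],[0,0,0]], turn=[[0,0,0],[0,0,0],[0,0,0],[0,0,0],[0,0,0],[0,0,0],[0,0,0],[0,0,0]])

```text
clock: 5.42
eef_pos: [462.4, -358.3, 61.1]
tcp_rot: [-2.09, 1.57, 1.178]
force: [-0.1, 0.7, -1.0]
width: 22.4
```

```bash
python3 - <<'E'
from h import *
from plant import viewer,ctrl
plan([(462.5,-358.5,17.5,.127),(508.8,-164.8,70,-.1123)])
r=viewer.read_camera("top");s=viewer.read_camera("side");c,d=cam(r),cam(s)
p=ctrl.get_obs()["eef_pos"];a=np.array([-.127,.992,0]);g=p+[0,0,24]
print(g)
P=[(p,(0,0,255)),(g,(0,255,0)),(g+75*a,(0,255,0)),(g-75*a,(0,255,0)),(g+28*a+[0,0,12],(255,0,0)),(g-28*a+[0,0,12],(255,0,0))]
cv2.imwrite("pics/g6.png",np.hstack([mark(s["image"],d,295,90,55,75,8,P),mark(r["image"],c,320,190,60,100,6,P)]))
E
```

```text
t 5.42 pos [ 462.4 -358.3   61.1] jaw -3.0154 axis [ 5.0e-04  1.1e-03 -1.0e+00] F [-0.1  0.7 -1. ] w 22.4 q [-0.32  0.03 -0.19 -0.   -1.34  0.44]
turn [-0.05 -0.03  0.06] travel [ 4.36  0.02 -0.01]
turn [13.71  0.    0.  ] travel [ -5.25 -19.77  -2.43]
[ 462.35838747 -358.39018456   85.07523133]
```

View pics/g6.png

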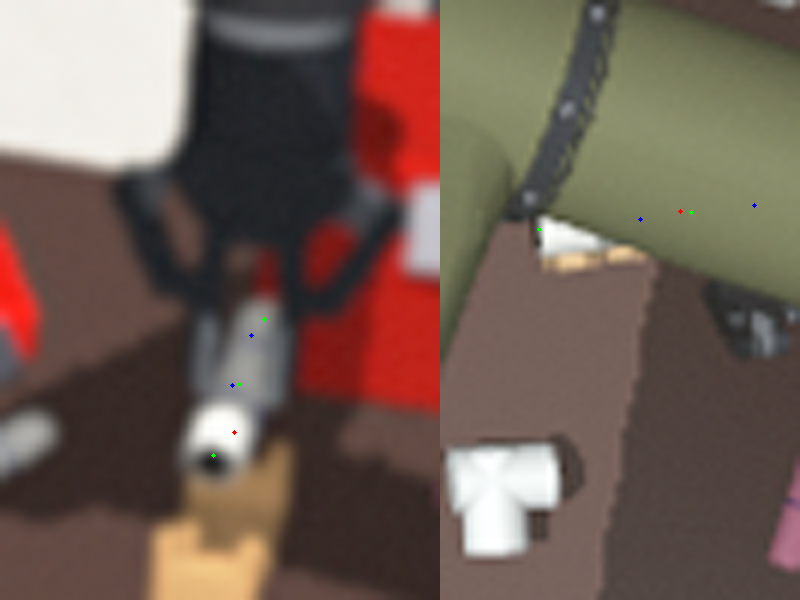

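Emit:
send_rows(claw=[0,0,0,0,0,0,0,0,0,0], travel=[[0,0,0],[0,0,0],[0,-2.5,-0.3],[0,-3,-0.4],[0,-3,-0.4],[0,-3,-0.4],[0,-3,-0.4],[0,-3,-0.4],[0,-2.3,-0.1],[0,0,0]], turn=[[6.85,0,0],[6.85,0,0],[0,0,0],[0,0,0],[0,0,0],[0,0,0],[0,0,0],[0,0,0],[0,0,0],[0,0,0]])

```text
clock: 6.35
eef_pos: [509.5, -161.3, 61.6]
tcp_rot: [-2.385, 1.569, 0.647]
force: [-0.3, -0.4, -1.2]
width: 22.7
```

```bash
python3 - <<'E'
from h import *
plan([(508.8,-164.8,12,-.1123),(517,-92.2,12,-.1123)])
E
```

```text
t 6.35 pos [ 509.5 -161.3   61.6] jaw 3.0322 axis [ 0.0014  0.001  -1.    ] F [-0.3 -0.4 -1.2] w 22.7 q [ 0.07 -0.1  -0.33 -0.   -1.35 -0.18]
turn [ 0.17 -0.07  0.07] travel [4.96 0.35 0.03]
turn [0. 0. 0.] travel [ 0.   -7.31 -0.  ]
```

Emit:
send_rows(claw=[0,0,0,0,0], travel=[[2.5,0.2,0],[1.7,0.1,0],[0.8,0,0],[0,0,0],[0,0,0]], turn=[[0.15,0,0],[0,0,0],[0,0,0],[0,0,0],[0,0,0]])

```text
clock: 6.77
eef_pos: [508.6, -168.0, 12.2]
tcp_rot: [2.906, 1.57, -0.351]
force: [0.4, 0.2, -0.1]
width: 22.6
```

```bash
python3 - <<'E'
from h import *
from plant import viewer,ctrl
plan([(508.8,-164.8,12,-.1123),(517,-92.2,12,-.1123)])
r=viewer.read_camera("top");s=viewer.read_camera("side");c,d=cam(r),cam(s)
p=ctrl.get_obs()["eef_pos"];a=np.array([.1121,.9937,0]);b=np.array([.9937,-.1121,0]);g=p+[0,0,24]
e=np.array([536.8,83.7,36])
P=[(g+75*a,(0,255,0)),(g+75*a+12.5*b,(0,255,0)),(g+75*a-12.5*b,(0,255,0)),(g+75*a+[0,0,12.5],(0,255,0)),(e-149*a,(0,0,255)),(e-149*a+21*b,(0,0,255)),(e-149*a-21*b,(0,0,255)),(e-149*a+[0,0,21],(0,0,255))]
cv2.imwrite("pics/g7.png",np.hstack([mark(s["image"],d,250,150,65,80,6,P),mark(r["image"],c,245,185,65,80,6,P)]))
E
```

```text
t 6.77 pos [ 508.6 -168.    12.2] jaw 3.0259 axis [ 9.e-04 -3.e-04 -1.e+00] F [ 0.4  0.2 -0.1] w 22.6 q [ 0.06 -0.06 -0.38  0.   -1.25 -0.17]
turn [-0.19 -0.05 -0.01] travel [ 0.02 -0.32  0.01]
turn [0. 0. 0.] travel [ 0.   -7.31 -0.  ]
```

View pics/g7.png

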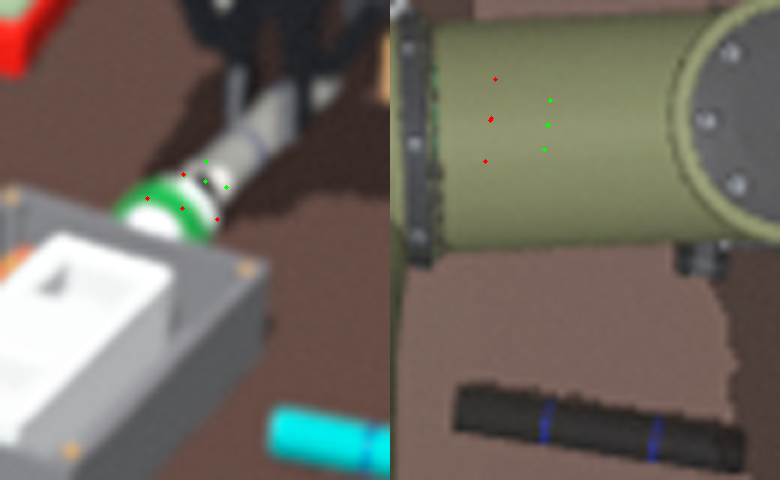

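Emit:
send_rows(claw=[0,0,0,0,0,0,0], travel=[[0,-1.5,0],[0,-1,0],[0,-0.8,0],[0,-0.6,0],[0,-0.6,0],[0,0,0],[0,0,0]], turn=[[-0.15,0,0],[0,0,0],[0,0,0],[0,0,0],[0,0,0],[0,0,0],[0,0,0]])

```text
clock: 7.45
eef_pos: [514.0, -122.4, 12.3]
tcp_rot: [-2.755, 1.569, 0.275]
force: [-0.1, -1.2, -0.1]
width: 22.3
```

Emit:
send_rows(claw=[0,0,0,0,0,0,0,0], travel=[[0,-0.4,0],[0,-0.4,0],[0,-0.4,0],[0,-0.4,0],[0,-0.4,0],[0,-0.4,0],[0,0,0],[0,0,0]], turn=[[0,0,0],[0,0,0],[0,0,0],[0,0,0],[0,0,0],[0,0,0],[0,0,0],[0,0,0]])

```text
clock: 8.12
eef_pos: [516.5, -98.5, 11.9]
tcp_rot: [-2.322, 1.569, 0.707]
force: [-0.7, 2.0, -1.2]
width: 22.4
```

```bash
python3 - <<'E'
from h import *
plan([(517,-92.2,12,-.1123)])
E
```

```text
t 8.12 pos [516.5 -98.5  11.9] jaw 3.0288 axis [ 0.0016  0.0014 -1.    ] F [-0.7  2.  -1.2] w 22.4 q [ 0.19 -0.09 -0.41 -0.   -1.25 -0.31]
turn [-0.03 -0.08  0.09] travel [-0.01 -0.63  0.02]
```

Emit:
send_rows(claw=[0,0,0], travel=[[0,-0.3,0],[0,-0.3,0],[0,0,0]], turn=[[0,0,0],[0,0,0],[0,0,0]])

```text
clock: 8.37
eef_pos: [517.1, -93.0, 12.1]
tcp_rot: [-2.976, 1.569, 0.053]
force: [-0.8, 0.3, 0.1]
width: 22.4
```

Emit:
send_rows(claw=[0,0,0], travel=[[0,-0.2,0],[0,-0.2,0],[0,0,0]], turn=[[0,0,0],[0,0,0],[0,0,0]])

```text
clock: 8.62
eef_pos: [516.7, -92.8, 12.3]
tcp_rot: [1.558, 1.565, -1.697]
force: [-1.1, -17.1, -2.3]
width: 22.2
```

```bash
python3 - <<'E'
from h import *
from plant import viewer,ctrl
plan([(517,-92.2,12,-.1123)])
s=viewer.read_camera("side");r=viewer.read_camera("top")
cv2.imwrite("pics/g8.png",np.hstack([crop(s["image"],250,150,65,80,6),crop(r["image"],245,185,65,80,6)]))
E
```

```text
t 8.62 pos [516.7 -92.8  12.3] jaw 3.0274 axis [-8.0e-04 -6.1e-03 -1.0e+00] F [ -1.1 -17.1  -2.3] w 22.2 q [ 0.21 -0.09 -0.41  0.01 -1.25 -0.33]
turn [-0.11  0.   -0.35] travel [ 0.03 -0.06 -0.02]
```

Emit:
send_rows(claw=[0,0,0,0.7,0.8,0.8,0.8,0.8,0.8], travel=[[0,-0.2,0],[0,0,0],[0,0.4,0],[0,0,0],[0,0,0],[0,0,0],[0,0,0],[-2,0,0],[-3,0,0]], turn=[[0,0,0],[0,0,0],[0,0,0],[0,0,0],[0,0,0],[0,0,0],[0,0,0],[0,0,0],[0,0,0]])

```text
clock: 9.47
eef_pos: [515.3, -90.5, 59.5]
tcp_rot: [-0.017, 1.566, 3.012]
force: [0.4, 0.5, -1.0]
width: 68.4
```

Emit:
send_rows(claw=[1,1,1,1], travel=[[-3.5,0,0],[-3.5,0,0],[-3.5,0,0],[-1,0,0]], turn=[[0,0,0],[0,0,0],[0,0,0],[0,0,0]])

```text
clock: 9.8
eef_pos: [519.4, -91.2, 184.1]
tcp_rot: [-3.048, 1.56, -0.019]
force: [1.0, -0.3, 1.1]
width: 85.6
```

```bash
python3 - <<'E'
from h import *
d=np.deg2rad
plan([(460.3,376.5,170,d(20)),(460.3,376.5,30,d(20)),(460.3,376.5,170,d(20)),(541.9,128.4,170,-.1123)])
print();plan([(460.3,376.5,170,d(110)),(556.6,351.5,170,d(73))])
E
```

```text
t 9.8 pos [519.4 -91.2 184.1] jaw 3.0294 axis [ 1.110e-02 -2.000e-04 -9.999e-01] F [ 1.  -0.3  1.1] w 85.6 q [ 0.21 -0.17 -0.16  0.   -1.57 -0.32]
turn [-26.43  -0.64  -0.09] travel [  1.41 -45.97 -10.44]
turn [0. 0. 0.] travel [14.  0.  0.]
turn [0. 0. 0.] travel [-14.   0.   0.]
turn [26.43  0.    0.  ] travel [  0.    23.74 -10.89]

t 9.8 pos [519.4 -91.2 184.1] jaw 3.0294 axis [ 1.110e-02 -2.000e-04 -9.999e-01] F [ 1.  -0.3  1.1] w 85.6 q [ 0.21 -0.17 -0.16  0.   -1.57 -0.32]
turn [63.57 -0.54  0.41] travel [  1.41 -10.44  45.97]
turn [37.  0.  0.] travel [ 0.   -9.94  0.42]
```

Emit:
send_rows(claw=[1,1,1,1,1,1,1,1,1,1], travel=[[0,0,0],[0,0,0],[0,0,0],[0,0,0],[0,-3,-0.7],[0,-4,-0.9],[0,-4,-0.9],[0,-4,-0.9],[0,-4,-0.9],[0,-4,-0.9]], turn=[[-6.6,-0.6,0],[-6.6,0,0],[-6.6,0,0],[-6.6,0,0],[0,0,0],[0,0,0],[0,0,0],[0,0,0],[0,0,0],[0,0,0]])

```text
clock: 10.63
eef_pos: [487.0, 145.3, 178.0]
tcp_rot: [-0.588, 1.563, 2.902]
force: [0.9, -1.0, -0.8]
width: 85.5
```

Emit:
send_rows(claw=[1,1,1,1,1,1,1,1,1,1], travel=[[0,-4,-0.9],[0,-4,-0.9],[0,-4,-0.9],[0,-4,-0.9],[0,-4,-0.9],[0,-2.5,-0.6],[0,0,0],[0,0,0],[0,0,0],[0,0,0]], turn=[[0,0,0],[0,0,0],[0,0,0],[0,0,0],[0,0,0],[0,0,0],[0,0,0],[0,0,0],[0,0,0],[0,0,0]])

```text
clock: 11.47
eef_pos: [459.1, 371.3, 178.4]
tcp_rot: [-0.501, 1.562, 2.988]
force: [-0.7, -0.7, 0.7]
width: 85.3
```

```bash
python3 - <<'E'
from h import *
from plant import viewer,ctrl
d=np.deg2rad
plan([(460.3,376.5,110,d(20)),(460.3,376.5,30,d(20))])
r=viewer.read_camera("top");s=viewer.read_camera("side");c,q=cam(r),cam(s)
p=ctrl.get_obs()["eef_pos"]
e=np.array([536.8,83.7,36]);a=np.array([.1121,.9937,0])
P=[(e-149*a+[0,0,21],(0,0,255)),(e-177*a+[0,0,12],(0,255,0)),(e-252*a,(0,255,0)),((460.3,376.5,75),(255,0,0)),((556.6,351.5,75),(255,0,0))]
B=np.zeros((480,800,3),np.uint8)
B[:,:390]=mark(r["image"],c,240,175,65,80,6,P); B[:,400:800]=mark(s["image"],q,180,225,80,96,5,P)
cv2.imwrite("pics/g9.png",B)
E
```

```text
t 11.47 pos [459.1 371.3 178.4] jaw -2.7942 axis [-0.0084  0.0013 -1.    ] F [-0.7 -0.7  0.7] w 85.3 q [ 1.01  0.02  0.01 -0.01 -1.56 -0.67]
turn [-0.09  0.43  0.23] travel [ 6.84 -0.45 -0.3 ]
turn [0. 0. 0.] travel [8. 0. 0.]
```

View pics/g9.png

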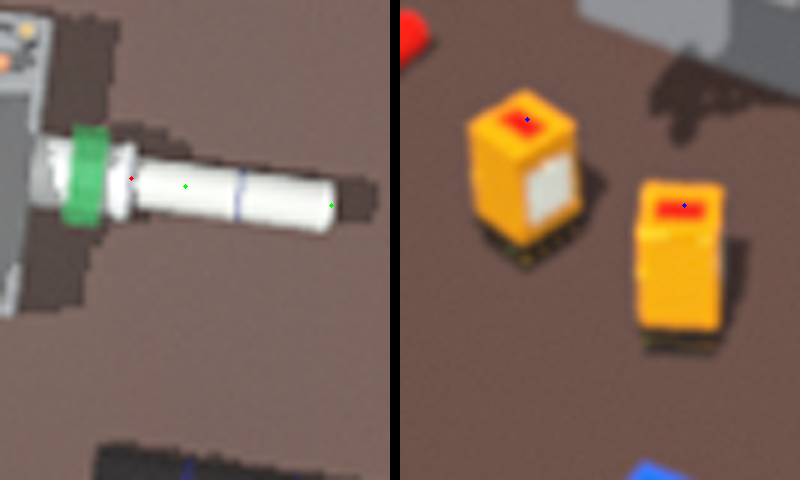

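Emit:
send_rows(claw=[1,1,1,1,1,1,1,0.3,0.3,0.3], travel=[[0,-0.55,-0.35],[2,0,0],[4,0,0],[4,0,0],[3,0,0],[1.8,0,0],[0,0,0],[0,0,0],[0,0,0],[0,0,0]], turn=[[0,0.4,0.2],[0,0,0],[0,0,0],[0,0,0],[0,0,0],[0,0,0],[0,0,0],[0,0,0],[0,0,0],[0,0,0]])

```text
clock: 12.4
eef_pos: [461.2, 379.2, 32.7]
tcp_rot: [-2.456, 1.567, 1.034]
force: [-0.3, 0.4, -0.1]
width: 51.6
```

Emit:
send_rows(claw=[0.3,0.3,0.3], travel=[[0,0,0],[0,0,0],[0,0,0]], turn=[[0,0,0],[0,0,0],[0,0,0]])

```text
clock: 12.65
eef_pos: [461.1, 379.1, 32.3]
tcp_rot: [-2.494, 1.568, 0.996]
force: [0.2, 0.1, 6.0]
width: 35.0
```

```bash
python3 - <<'E'
from h import *
plan([(460.3,377.5,30,np.deg2rad(20))])
E
```

```text
t 12.65 pos [461.1 379.1  32.3] jaw -2.7934 axis [ 0.0017  0.0026 -1.    ] F [0.2 0.1 6. ] w 35.0 q [ 1.02  0.08 -0.2   0.   -1.29 -0.68]
turn [-0.05 -0.14  0.11] travel [0.23 0.12 0.13]
```

Emit:
send_rows(claw=[1,1,1,1,1,1,1,1,1,1], travel=[[0,0,0],[0,0,0],[0,0,0],[0,0.1,0],[0,0,0],[0,0,0],[0,0,0],[0,0,0],[0,0,0],[0,0,0]], turn=[[0,0,0],[0,0,0],[0,0,0],[-7,0,0],[-7,0,0],[-7,0,0],[-7,0,0],[-7,0,0],[-7,0,0],[-7,0,0]])

```text
clock: 13.48
eef_pos: [460.2, 376.9, 29.5]
tcp_rot: [-0.836, 1.569, -2.768]
force: [0.9, 0.9, -0.2]
width: 85.6
```

Emit:
send_rows(claw=[1,1,1,1,1,1,0,0,0,0], travel=[[0,0,0],[0,0,0],[0,0,0],[0,0,0],[0,0,0],[0,0,0],[0,0,0],[0,0,0],[0,0,0],[0,0,0]], turn=[[-7,0,0],[-7,0,0],[-7,0,0],[-7,0,0],[-7,0,0],[-6,0,0],[0,0,0],[0,0,0],[0,0,0],[0,0,0]])

```text
clock: 14.32
eef_pos: [460.4, 377.1, 29.9]
tcp_rot: [-1.776, 1.57, -3.001]
force: [-0.3, 0.6, 2.0]
width: 38.8
```

Emit:
send_rows(claw=[0,0,0,0,0,0,0,0], travel=[[0,0,0],[0,0,0],[0,0,0],[0,0,0],[-2,0,0],[-3,0,0],[-3.5,0,0],[-1,0,0]], turn=[[0,0,0],[0,0,0],[0,0,0],[0,0,0],[0,0,0],[0,0,0],[0,0,0],[0,0,0]])

```text
clock: 14.98
eef_pos: [462.3, 378.2, 131.0]
tcp_rot: [1.987, 1.564, 0.764]
force: [0.3, 0.1, 0.5]
width: 35.3
```

```bash
python3 - <<'E'
from h import *
plan([(541.9,128.4,127,-.1123+np.pi/2),(541.9,128.4,57,-.1123+np.pi/2)])
E
```

```text
t 14.98 pos [462.3 378.2 131. ] jaw -1.223 axis [ 0.0046  0.0044 -1.    ] F [0.3 0.1 0.5] w 35.3 q [ 1.02  0.03 -0.07  0.   -1.47  0.9 ]
turn [26.36 -0.22 -0.29] travel [ 0.4  10.71 23.93]
turn [0. 0. 0.] travel [7. 0. 0.]
```

Emit:
send_rows(claw=[0,0,0,0,0,0,0,0,0,0], travel=[[0,0,0],[0,0,0],[0,0,0],[0,0,0],[0,1.5,3.3],[0,1.6,3.6],[0,1.6,3.6],[0,1.6,3.6],[0,1.6,3.6],[0,1.6,3.6]], turn=[[6.6,-0.2,-0.2],[6.6,0,0],[6.6,0,0],[6.6,0,0],[0,0,0],[0,0,0],[0,0,0],[0,0,0],[0,0,0],[0,0,0]])

```text
clock: 15.82
eef_pos: [531.0, 153.0, 125.6]
tcp_rot: [-0.592, 1.565, -2.275]
force: [1.1, -0.0, -1.5]
width: 35.1
```

Emit:
send_rows(claw=[0,0,0,0,0], travel=[[0,0.8,1.8],[0,0.4,0.8],[0,0,0],[0,0,0],[0,0,0]], turn=[[0,0,0],[0,0,0],[0,0,0],[0,0,0],[0,0,0]])

```text
clock: 16.23
eef_pos: [539.7, 128.5, 125.6]
tcp_rot: [-0.619, 1.565, -2.302]
force: [-0.0, -0.5, -1.5]
width: 34.9
```

```bash
python3 - <<'E'
from h import *
plan([(541.9,128.4,90,-.1123+np.pi/2),(541.9,128.4,55,-.1123+np.pi/2)])
E
```

```text
t 16.23 pos [539.7 128.5 125.6] jaw -1.683 axis [-0.0038 -0.0042 -1.    ] F [-0.  -0.5 -1.5] w 34.9 q [ 0.6  -0.07 -0.18  0.   -1.47  0.86]
turn [0.01 0.26 0.19] travel [ 3.56  0.22 -0.01]
turn [0. 0. 0.] travel [3.5 0.  0. ]
```

Emit:
send_rows(claw=[0,0,0,0,0], travel=[[1.5,0.2,0],[1.7,0,0],[1,0,0],[0,0,0],[0,0,0]], turn=[[0,0.25,0.2],[0,0,0],[0,0,0],[0,0,0],[0,0,0]])

```text
clock: 16.65
eef_pos: [541.6, 127.8, 83.6]
tcp_rot: [-0.07, 1.569, -1.752]
force: [0.2, -0.2, -0.1]
width: 34.7
```

```bash
python3 - <<'E'
from h import *
plan([(541.9,128.4,55,-.1123+np.pi/2)])
E
```

```text
t 16.65 pos [541.6 127.8  83.6] jaw -1.6825 axis [-2.0e-04 -1.4e-03 -1.0e+00] F [ 0.2 -0.2 -0.1] w 34.7 q [ 0.59 -0.05 -0.24  0.   -1.39  0.87]
turn [0.03 0.08 0.01] travel [ 2.86  0.02 -0.06]
```

Emit:
send_rows(claw=[0,0,0,0,0,0], travel=[[0.5,0,-0.05],[0.5,0,0],[0.4,0,0],[0,0,0],[0,0,0],[0,0,0]], turn=[[0,0,0],[0,0,0],[0,0,0],[0,0,0],[0,0,0],[0,0,0]])

```text
clock: 17.15
eef_pos: [542.0, 128.3, 69.8]
tcp_rot: [2.247, 1.57, 0.563]
force: [0.0, 2.5, -1.8]
width: 34.9
```

Emit:
send_rows(claw=[0,0,0,0,0], travel=[[0.5,0,0],[0.4,0,0],[0.3,0,0],[0,0,0],[0,0,0]], turn=[[0,0,0],[0,0,0],[0,0,0],[0,0,0],[0,0,0]])

```text
clock: 17.57
eef_pos: [542.2, 128.4, 57.4]
tcp_rot: [2.207, 1.569, 0.524]
force: [1.1, 4.4, -2.2]
width: 34.9
```

Emit:
send_rows(claw=[0,0,0,0], travel=[[0.2,0,0],[0.15,0,0],[0,0,0],[0,0,0]], turn=[[0,0,0],[0,0,0],[0,0,0],[0,0,0]])

```text
clock: 17.9
eef_pos: [542.5, 128.5, 55.2]
tcp_rot: [1.987, 1.568, 0.304]
force: [0.4, 5.6, 3.7]
width: 35.0
```

Emit:
send_rows(claw=[0,0.7,0.7,0.7,0.7,0.7,0.7,0.7,1,1], travel=[[0.1,0,0],[0,0,0],[0,0,0],[0,0,0],[-1,0,0],[-2,0,0],[-3,0,0],[-3,0,0],[-2.5,0,0],[0,0,0]], turn=[[0,0,0],[0,0,0],[0,0,0],[0,0,0],[0,0,0],[0,0,0],[0,0,0],[0,0,0],[0,0,0],[0,0,0]])

```text
clock: 18.73
eef_pos: [544.3, 127.8, 175.7]
tcp_rot: [1.866, 1.561, 0.182]
force: [-0.2, 0.4, 1.2]
width: 81.4
```

```bash
python3 - <<'E'
from h import *
plan([(556.6,353,160,np.deg2rad(73)),(556.6,353,30,np.deg2rad(73))])
E
```

```text
t 18.73 pos [544.3 127.8 175.7] jaw -1.6839 axis [ 0.0098  0.0018 -1.    ] F [-0.2  0.4  1.2] w 81.4 q [ 0.59 -0.08 -0.1   0.   -1.54  0.87]
turn [10.52 -0.22 -0.53] travel [  1.57  -5.41 -21.9 ]
turn [0. 0. 0.] travel [13.  0.  0.]
```

Emit:
send_rows(claw=[1,1,1,1,1,1,1,1,1,1], travel=[[0,0,0],[0,0,0],[0,-0.8,-3.2],[0,-1,-4],[0,-1,-4],[0,-1,-4],[0,-0.9,-3.7],[0,-0.7,-3],[0,0,0],[0,0,0]], turn=[[5.3,-0.1,-0.25],[5.3,-0.1,-0.25],[0,0,0],[0,0,0],[0,0,0],[0,0,0],[0,0,0],[0,0,0],[0,0,0],[0,0,0]])

```text
clock: 19.57
eef_pos: [554.1, 354.1, 166.8]
tcp_rot: [-0.891, 1.56, -2.758]
force: [-0.0, 0.2, 0.4]
width: 85.2
```

```bash
python3 - <<'E'
from h import *
from plant import viewer
plan([(556.6,353,30,np.deg2rad(73))])
# check the seated relay and the remaining one by their red tags (side view)
for n in("side","top"):
    s=viewer.read_camera(n);cs=cam(s);h=cv2.cvtColor(s["image"],cv2.COLOR_BGR2HSV);H,S,V=cv2.split(h)
    m=((H<8)|(H>172))&(S>150)&(V>90)
    N,l,st,ce=cv2.connectedComponentsWithStats(m.astype(np.uint8))
    for i in range(1,N):
        for z in(75,100):
            w=ray(cs,ce[i],z)[0]
            if 440<w[0]<600 and 20<w[1]<420 and st[i,4]>5: print(n,ce[i].round(1),st[i,4],w.round(1))
E
```

```text
t 19.57 pos [554.1 354.1 166.8] jaw -1.8668 axis [-0.01   -0.004  -0.9999] F [-0.   0.2  0.4] w 85.2 q [ 0.87  0.2   0.18 -0.01 -1.56  0.41]
turn [0.04 0.39 0.48] travel [13.68  0.27  0.03]
side [247.5 196. ] 12 [560.  96.  75.]
side [247.5 196. ] 12 [543.8 131.4 100. ]
side [204.3 249.5] 16 [555.9 355.8  75. ]
side [204.3 249.5] 16 [539.9 381.8 100. ]
top [195.8 194.7] 33 [545.4 130.   75. ]
top [195.8 194.7] 33 [543.9 127.  100. ]
```

Emit:
send_rows(claw=[1,1,1,1,1,1,0.3,0.3,0.3,0.3], travel=[[2,0.25,0],[4,0,0],[4,0,0],[2.7,0,0],[1,0,0],[0,0,0],[0,0,0],[0,0,0],[0,0,0],[0,0,0]], turn=[[0,0.4,0.45],[0,0,0],[0,0,0],[0,0,0],[0,0,0],[0,0,0],[0,0,0],[0,0,0],[0,0,0],[0,0,0]])

```text
clock: 20.5
eef_pos: [557.8, 353.3, 33.1]
tcp_rot: [2.815, 1.565, 0.946]
force: [0.7, 2.3, -0.1]
width: 38.9
```

Emit:
send_rows(claw=[0.3,0.3,0.3,1,1,1,1,1,1,1], travel=[[0,0,0],[0,0,0],[0,0,0],[0,0,0],[0,0,0],[0,0,0],[0,0,0],[0,0,0],[0,0,0],[0,0,0]], turn=[[0,0,0],[0,0,0],[0,0,0],[0,0,0],[0,0,0],[0,0,0],[7,0,0],[7,0,0],[7,0,0],[7,0,0]])

```text
clock: 21.33
eef_pos: [556.7, 352.3, 30.2]
tcp_rot: [-2.447, 1.569, 1.473]
force: [0.5, -0.6, 0.4]
width: 85.5
```

```bash
python3 - <<'E'
from h import *
plan([(556.6,353,30,np.deg2rad(-17))])
E
```

```text
t 21.33 pos [556.7 352.3  30.2] jaw -2.3635 axis [ 2.0e-04  1.7e-03 -1.0e+00] F [ 0.5 -0.6  0.4] w 85.5 q [ 0.87  0.24 -0.02 -0.   -1.31 -0.09]
turn [ 6.158e+01 -3.000e-02  1.000e-01] travel [ 0.02 -0.06  0.03]
```

Emit:
send_rows(claw=[1,1,1,1,1,1,1,1,1,0], travel=[[0,0,0],[0,0,0],[0,0,0],[0,0,0],[0,0,0],[0,0,0],[0,0,0],[0,0,0],[0,0,0],[0,0,0]], turn=[[7,0,0],[7,0,0],[7,0,0],[7,0,0],[7,0,0],[7,0,0],[7,0,0],[7,0,0],[5.6,0,0],[0,0,0]])

```text
clock: 22.17
eef_pos: [556.7, 352.4, 30.3]
tcp_rot: [-1.411, 1.569, 1.436]
force: [-0.3, 0.6, -0.0]
width: 75.3
```

Emit:
send_rows(claw=[0,0,0,0,0,0,0,0,0], travel=[[0,0,0],[0,0,0],[0,0,0],[0,0,0],[0,0,0],[0,0,0],[0,0,0],[0,0,0],[0,0,0]], turn=[[0,0,0],[0,0,0],[0,0,0],[0,0,0],[0,0,0],[0,0,0],[0,0,0],[0,0,0],[0,0,0]])

```text
clock: 22.92
eef_pos: [557.1, 352.6, 31.0]
tcp_rot: [-1.762, 1.568, 1.088]
force: [1.1, 0.1, 1.2]
width: 35.0
```

Emit:
send_rows(claw=[0,0,0,0,0,0], travel=[[-2,0,0],[-3,0,0],[-4,0,0],[-2.5,0,0],[-0.5,0,0],[0,0,0]], turn=[[0,0,0],[0,0,0],[0,0,0],[0,0,0],[0,0,0],[0,0,0]])

```text
clock: 23.42
eef_pos: [557.4, 353.0, 153.2]
tcp_rot: [-1.86, 1.564, 0.991]
force: [0.4, -0.1, -2.3]
width: 35.6
```

```bash
python3 - <<'E'
from h import *
plan([(531.8,39,150,-.1123),(531.8,39,55,-.1123)])
E
```

```text
t 23.42 pos [557.4 353.  153.2] jaw 2.8508 axis [ 0.0035  0.0054 -1.    ] F [ 0.4 -0.1 -2.3] w 35.6 q [ 0.87  0.19  0.15 -0.   -1.52 -1.16]
turn [-10.22  -0.14   0.34] travel [ 0.32 31.49 -0.98]
turn [0. 0. 0.] travel [9.5 0.  0. ]
```

Emit:
send_rows(claw=[0,0,0,0,0,0,0,0,0,0], travel=[[0,0,0],[0,0,0],[0,2.5,-0.1],[0,4,-0.1],[0,4,-0.1],[0,4,-0.1],[0,4,-0.1],[0,4,-0.1],[0,4,-0.2],[0,3,-0.1]], turn=[[-5.1,-0.1,0.15],[-5.1,0,0.15],[0,0,0],[0,0,0],[0,0,0],[0,0,0],[0,0,0],[0,0,0],[0,0,0],[0,0,0]])

```text
clock: 24.25
eef_pos: [530.9, 55.5, 149.2]
tcp_rot: [0.661, 1.565, -2.595]
force: [0.5, 0.9, -1.3]
width: 35.0
```

Emit:
send_rows(claw=[0,0,0,0,0], travel=[[0,1.5,0],[0,0,0],[0,0,0],[0,0,0],[0,0,0]], turn=[[0,0,0],[0,0,0],[0,0,0],[0,0,0],[0,0,0]])

```text
clock: 24.67
eef_pos: [530.5, 44.1, 150.5]
tcp_rot: [0.767, 1.566, -2.486]
force: [0.5, 1.2, -1.7]
width: 35.2
```

```bash
python3 - <<'E'
from h import *
plan([(531.8,39,84,-.1123)])
E
```

```text
t 24.67 pos [530.5  44.1 150.5] jaw 3.0298 axis [-0.0034 -0.0026 -1.    ] F [ 0.5  1.2 -1.7] w 35.2 q [ 0.46 -0.14 -0.19  0.   -1.52 -0.57]
turn [ 0.03  0.18 -0.17] travel [ 6.65  0.49 -0.18]
```

Emit:
send_rows(claw=[0,0,0,0,0,0], travel=[[0,0.5,-0.2],[2.5,0,0],[2.5,0,0],[1.6,0,0],[0,0,0],[0,0,0]], turn=[[0,0.2,-0.15],[0,0,0],[0,0,0],[0,0,0],[0,0,0],[0,0,0]])

```text
clock: 25.17
eef_pos: [532.1, 38.0, 85.1]
tcp_rot: [2.067, 1.569, -1.187]
force: [0.3, 0.1, 0.1]
width: 35.3
```

```bash
python3 - <<'E'
from h import *
plan([(531.8,39,56,-.1123)])
E
```

```text
t 25.17 pos [532.1  38.   85.1] jaw 3.0295 axis [ 5.0e-04 -1.2e-03 -1.0e+00] F [0.3 0.1 0.1] w 35.3 q [ 0.45 -0.12 -0.3   0.   -1.39 -0.56]
turn [ 0.01 -0.04 -0.07] travel [ 2.91 -0.09  0.04]
```

Emit:
send_rows(claw=[0,0,0,0,0,0], travel=[[0.5,-0.05,0],[0.5,0,0],[0.5,0,0],[0,0,0],[0,0,0],[0,0,0]], turn=[[0,0,0],[0,0,0],[0,0,0],[0,0,0],[0,0,0],[0,0,0]])

```text
clock: 25.67
eef_pos: [532.7, 38.5, 70.9]
tcp_rot: [-3.093, 1.568, -0.064]
force: [-0.5, 0.3, -1.1]
width: 35.1
```

Emit:
send_rows(claw=[0,0,0,0,0], travel=[[0.5,0,0],[0.4,0,0],[0.2,0,0],[0,0,0],[0,0,0]], turn=[[0,0,0],[0,0,0],[0,0,0],[0,0,0],[0,0,0]])

```text
clock: 26.08
eef_pos: [532.4, 38.4, 59.3]
tcp_rot: [2.974, 1.569, -0.28]
force: [0.9, -0.7, -1.0]
width: 35.2
```

Emit:
send_rows(claw=[0,0,0,0], travel=[[0.15,0,0],[0.15,0,0],[0,0,0],[0,0,0]], turn=[[0,0,0],[0,0,0],[0,0,0],[0,0,0]])

```text
clock: 26.42
eef_pos: [532.5, 38.5, 56.5]
tcp_rot: [3.123, 1.569, -0.131]
force: [-0.1, 0.0, -1.2]
width: 35.0
```

Emit:
send_rows(claw=[0,0,0,0], travel=[[0.15,0,0],[0.15,0,0],[0,0,0],[0,0,0]], turn=[[0,0,0],[0,0,0],[0,0,0],[0,0,0]])

```text
clock: 26.75
eef_pos: [533.0, 38.3, 55.8]
tcp_rot: [3.026, 1.567, -0.228]
force: [-4.5, -0.6, 9.4]
width: 35.1
```

Emit:
send_rows(claw=[0.7,0.7,0.7,0.7,0.7,0.7,0.7,0.7,0.7,0.7], travel=[[0,0,0],[0,0,0],[0,0,0],[0,0,0],[-1,0,0],[-2,0,0],[-3,0,0],[-3,0,0],[-3,0,0],[0,0,0]], turn=[[0,0,0],[0,0,0],[0,0,0],[0,0,0],[0,0,0],[0,0,0],[0,0,0],[0,0,0],[0,0,0],[0,0,0]])

```text
clock: 27.58
eef_pos: [535.0, 38.4, 181.9]
tcp_rot: [-2.932, 1.558, 0.097]
force: [0.9, 0.2, 0.8]
width: 59.7
```

Emit:
send_rows(claw=[0.7,0.7,0.7,0.7,0.7,0.7,0.7,0.7,0.7,0.7], travel=[[0,3,0],[0,4,0],[0,4,0],[0,4,0],[0,4,0],[0,4,0],[0,4,0],[0,4,0],[0,2,0],[0,0,0]], turn=[[0,0,0],[0,0,0],[0,0,0],[0,0,0],[0,0,0],[0,0,0],[0,0,0],[0,0,0],[0,0,0],[0,0,0]])

```text
clock: 28.42
eef_pos: [493.9, -293.1, 173.5]
tcp_rot: [2.491, 1.57, -0.768]
force: [0.2, 0.0, 0.5]
width: 59.8
```

```bash
python3 - <<'E'
from h import *
from plant import viewer,ctrl
plan([])if 0 else print(ctrl.get_obs()["eef_pos"],ctrl.get_obs()["clock"])
r=viewer.read_camera("top");s=viewer.read_camera("side");c,q=cam(r),cam(s)
e=np.array([536.8,83.7,0]);a=np.array([.1121,.9937,0])
P=[(e-149*a+[0,0,57],(0,0,255)),(e-252*a+[0,0,36],(0,255,0)),(e-45*a+[0,0,100],(255,0,0)),(e+45*a+[0,0,100],(255,0,0))]
cv2.imwrite("pics/end.png",np.hstack([mark(r["image"],c,175,165,130,70,3.5,P)[:245].repeat(1,0),mark(s["image"],q,210,150,98,70,3.5,P)]))
E
```

```text
[ 493.90654028 -293.05049335  173.5159492 ] 28.4167
```

View pics/end.png

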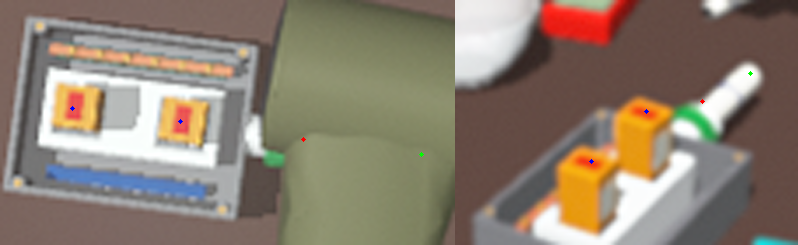

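```bash
python3 -c "
from plant import ctrl
print(ctrl.job_done())"
```

```text
the job is handed in; nothing more can be done
None
```

I pushed the tube fully home in the entry, seated one relay in each pocket, let go of everything and handed the job in at about 28.5 s. No verdict was reported.

**Tube:** It stopped within about 1 mm of the expected home position with a 17 N reaction. A later picture showed its free end where it should be and the ring at the mouth.

**Relays:** Before lifting, I squeezed each relay along both of its directions to centre it. Both slid in with under 6 N sideways. They met the pocket floor at the expected height, within about 1 mm. In the last picture, from both cameras, both relays stand upright with their red tags at the projected positions for seated relays.

**Checks that disagreed:**
- The fingertips looked about 15 mm higher in the pictures than the reported tool point. To allow for this, I gripped the tube about 5 mm lower than nominal.
- The gripper's measured widths were 1 to 2.5 mm under the true sizes.
- The side camera read tag positions 3 to 5 mm off the top camera along y.
- I saw little of the 8 to 15 N seal resistance, because force was only reported at the end of each call.

**Not fully checked:** The arm hid part of the tube in the final top view, so that last check came from the side view. I did not measure the bystanders at the end; nothing was seen to touch or move them.

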